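Find the magnifier with the loose handle and send it to repair

ROBOT

A 6-joint arm with a two-finger parallel gripper is mounted at the origin on the work surface. World frame = base frame: x ahead of the robot, y to its left, z up, the work surface at z = 0. Lengths are in mm, angles in degrees, forces in N, time in s.
With the tool pointing down it reaches from about 275 to 775 mm from the base axis. Payload 14.6 kg.
Tool frame: the origin (TCP) lies at the very end of the fingers, on their centre line; the grasp point (between the pads) lies 19 mm behind it; y points along the fingers, z is the direction in which the jaws open and shut, and the axes are right-handed (so a half turn about y gives the same grasp; the last joint's range is limited). The gripper opens to 85 mm and grips with 20 to 120 N. Pads are 22 mm wide; open, the fingers measure 114 mm over their backs; the gripper's body (76 mm by 85 mm) begins 54 mm behind the grasp point. The pads swing forward as they close: fully open they stand 13 mm farther back than shut.
Start: joints at [56.706, 15.075, -2.767, 72.158, 0, 81.102], TCP at [216.856, 478.123, 231.278] pointing down, gripper open.
Joint ranges: [-151.79, 151.79], [-50.71, 97.33], [-67.44, 78.34], [-121.81, 120.89], [-77.56, 73.72], [-180, 180]. Speed limits (degrees/s): [108.29, 108.29, 147.25, 159.86, 180, 180].

INTERFACE

Orientations are given as a 3x3 rotation matrix whose columns are the frame's x, y, z axes.
In Python, from bench import ctrl gives the robot as it stands.
- The arm moves only by the tool send_rows, never from a script. Its argument "plan" is a list of rows, each a list of 7 numbers: the turn, a rotation vector about the tool's x, y, z in degrees, then the shift along the tool's x, y, z in m, then the finger opening in m, from 0 to 0.0854. A call has 1 to 10 rows; each row is the pose to reach, as a shift and turn from the pose measured when the call began, along the tool's axes at that moment; what a row does not reach only later rows make up. A row lasts 1/8 s, in which the tool goes at most 62.5 mm and 10.7 degrees, less where a joint would pass 70% of its speed; a pose out of reach is approached as far as the arm can. A call with a gripper value outside its range is refused whole. The fingers move at their own pace and stop on an object; "newtons" is the grip in N (left out, the last holds). Time passes only in rows, so rows that repeat a pose let the fingers close. It gives the time, the measured TCP pose, the force and the opening at its end, in the units of the state.
- ctrl.get_state(): the state, without advancing time (a new reading comes with each control period).
- ctrl.grab_frame(name): name is "scene" or "top" or "wrist"; returns a dict with "image" (400x640x3 uint8, red, green, blue), "fx", "fy", "cx", "cy" (pixels), "rvec" (rotation vector, rad) and "tvec" (3), from world to camera coordinates, as OpenCV has them; the wrist camera has in their place "mount" (4x4, takes a point from camera to tool coordinates, whose origin is the TCP and whose axes are the tool frame's). Camera axes: x right, y down, z forward; pixel columns grow to the right and rows downward; lengths in mm; the calibration is good to about 2 mm. A picture is of the moment at which its call begins: read the wrist's pose just before it. There is no depth.
- ctrl.sign_off(): hands the job in, once; it reports no verdict.
Trained networks look in a picture, given as the dict that the camera call returned (one of the last four; its "shot" number tells which), for a name from the list of things; names that differ only in an ending like _2 or _b are one class to them, and where a whole thing is asked for, a point or a joint stands for the part that bears it (a point fixed in the world has none). Each returns a list of dicts, best first, with "conf" (0 to 1); they miss things now and then, are a little off and sometimes report something else, mostly with a low value. They report only what shows in the picture. A call takes as long as a camera call. They do not tell look-alikes from the thing itself.
- ctrl.look_for(name, picture): "point" ([x, y, z] in mm, in world coordinates, good to about 4 mm: the middle of the surface that is visible of it).
- ctrl.spot_point(name, picture): "point" ([x, y, z] in mm, in world coordinates, good to about 4 mm: a listed point, or the origin of a listed thing).
The state is a dict: "t": time; "joints": joint angles; "joint_vel": joint speeds; "joint_torque": joint torques, N m; "position": TCP position; "orientation": TCP orientation; "contact_force": force on the tool from outside, world axes, zero at the start; "wrist_torque": the same for the moment, N m; "gripper_width": finger opening in mm.
Only numpy, scipy, OpenCV 4.12 (cv2) and the standard library are available. Lean on these libraries where they do the work, as an engineer would, in place of code of your own. Each camera call takes 0.05 s, during which the arm holds its last target.

TASK

One of the three hand magnifiers in the rack has a loose handle: find it by rocking the handles sideways, each first to the left and then to the right (seen from the robot), as far as they give. Draw the loose one out from under its retaining bar and lower it flat into the yellow repair tray, not letting go until it is down, and leave it there with its handle pushed over to one side to show the fault. Leave the two sound magnifiers in their bays and everything else where it is.

Things in the scene. Friction and masses are not known exactly. Their poses are not given: they have to be found in the camera images.
- mag_a_lens (a point): hand magnifier A (the three look alike, in the bays in any order): centre of its black lens frame, half-way up. Frame 80 mm long (own x), 60 wide (own y), 24 thick (own z, up), lying on the bay floor. Own -x points along the handle, out of the bay's open front. Whole magnifier 186 mm long, 0.2 kg, mostly in the frame.
- mag_a_handle (a point): red handle of magnifier A: level bar 94 mm long (own x), 22 wide, 20 high, in front of the rack, underside 34 mm above the table. Point on its middle line, half-way up, 104 mm from the lens centre; 43 mm from the free end, 60 mm from the joint with the frame. If loose it turns sideways 0.17 rad each way (10 mm here) almost without force and stays where it is put; if sound it is rigid with the frame.
- mag_b_lens (a point): hand magnifier B (the three look alike, in the bays in any order): centre of its black lens frame, half-way up. Frame 80 mm long (own x), 60 wide (own y), 24 thick (own z, up), lying on the bay floor. Own -x points along the handle, out of the bay's open front. Whole magnifier 186 mm long, 0.2 kg, mostly in the frame.
- mag_b_handle (a point): red handle of magnifier B: level bar 94 mm long (own x), 22 wide, 20 high, in front of the rack, underside 34 mm above the table. Point on its middle line, half-way up, 104 mm from the lens centre; 43 mm from the free end, 60 mm from the joint with the frame. If loose it turns sideways 0.17 rad each way (10 mm here) almost without force and stays where it is put; if sound it is rigid with the frame.
- mag_c_lens (a point): hand magnifier C (the three look alike, in the bays in any order): centre of its black lens frame, half-way up. Frame 80 mm long (own x), 60 wide (own y), 24 thick (own z, up), lying on the bay floor. Own -x points along the handle, out of the bay's open front. Whole magnifier 186 mm long, 0.2 kg, mostly in the frame.
- mag_c_handle (a point): red handle of magnifier C: level bar 94 mm long (own x), 22 wide, 20 high, in front of the rack, underside 34 mm above the table. Point on its middle line, half-way up, 104 mm from the lens centre; 43 mm from the free end, 60 mm from the joint with the frame. If loose it turns sideways 0.17 rad each way (10 mm here) almost without force and stays where it is put; if sound it is rigid with the frame.
- tray_floor (a point): yellow repair tray, fixed: centre of its inner floor, 5 mm above the table. Outside 245 mm long (own x), 140 mm wide (own y), walls 5 mm thick, tops 20 mm above the table. It stands left or right of the rack.
- bay_middle (a point): wooden rack, fixed: floor of its middle bay at the centre of the open front edge, 30 mm above the table. Own x points into the bay, 95 mm deep with a closed back; own y to the left bay. Three bays, 110 mm apart. Bays are 63 mm wide between walls, so a sound magnifier can turn a little in its bay, its handle point shifting about 4 mm each way.
- bar_middle (a point): middle of the aluminium retaining bar over the middle bay, each bay has one: 16 mm wide along the bay, underside 30 mm and top 38 mm above the bay floor, 47.5 mm behind the front edge. It crosses above the lens frame: draw a magnifier at least 55 mm straight out (bay's -x) before lifting it.
- case_mid (a point): blue spectacle case, 160 x 65 x 42 mm, lying on the table on the other side of the rack from the tray; point 20 mm above the table at its centre. Not to be disturbed.
- lens_bar_mid (a point): brown bar with six holes, 280 x 34 x 12 mm, lying crosswise behind the rack; its centre. Not to be disturbed.
- scope_mid (a point): black hand-held examination scope, 200 mm long, 28 mm thick, lying at the right; about its centre. Not to be disturbed.
- spray_mid (a point): blue bottle, 130 mm high, 52 mm across, standing at the left; its centre. Not to be disturbed.
Things that resemble listed ones, but are neither listed nor needed, are in the scene too. Leave any blue or green look-alike of the part that bears mag_b_lens alone. What is shaped like the part that bears mag_a_lens but turquoise is not meant.

How it is judged:
By the outcome, as a careful person would: the job done as asked, in the order asked, and still so for the second after the job is handed in, with the robot touching nothing.
It also fails if it takes over 64 s, if anything falls off the work surface, if the arm or the gripper's body presses on something with over 40 N, if the wrist force passes 120 N, or if a joint passes its speed limit or range.

## Working session

There is one attempt and no reset: what is moved stays moved. The work goes in short steps, Python scripts to look and compute and a tool call to move; the robot and the scene stay as the last step left them, time stands still between calls to the robot, and variables do not carry over. Pictures are saved under pics/ and viewed, and the job is handed in when it is done.

Besides the shell and the picture viewer there is one more tool, called after "Request:" in YAML: its name, and indented under it one key for each argument. send_rows: Moves the arm, as the interface text tells. Its arguments: {"type":"object","properties":{"plan":{"type":"array"},"newtons":{"type":"number"}},"required":["plan"]}

```bash
ls; mkdir -p pics
python3 - <<'E'
from bench import ctrl
import cv2
s=ctrl.get_state(); print(s)
for n in ["scene","top"]:
    f=ctrl.grab_frame(n); cv2.imwrite(f"pics/{n}0.png",f["image"][:,:,::-1]); print(n,f["fx"],f["rvec"],f["tvec"])
    for k in ["mag_a_lens","mag_a_handle","tray_floor","bay_middle","bar_middle","case_mid"]:
        for r in ctrl.spot_point(k,f): print(k,r)
E
```

```text
pics
{'t': 0.0, 'joints': array([ 5.67059119e+01,  1.50986258e+01, -2.80303154e+00,  7.21570140e+01,
        1.02373265e-03,  8.11002443e+01]), 'joint_vel': array([-0.02392016,  0.0375782 ,  0.02389893,  0.00090818,  0.03475111,
       -0.03589971]), 'joint_torque': array([-5.24694391e-03, -6.37623239e+01,  3.84560466e+01,  1.37757181e-02,
       -4.01018024e-04, -5.23255346e-05]), 'position': array([216.70369259, 477.90569902, 230.83165863]), 'orientation': array([[ 9.10724465e-01, -5.77050129e-04,  4.13014063e-01],
       [-4.13014428e-01, -8.46123119e-04,  9.10724089e-01],
       [-1.76072707e-04, -9.99999476e-01, -1.00891505e-03]]), 'contact_force': array([ 0.0732715 ,  0.58668502, -0.29460327]), 'wrist_torque': array([-0.00204324, -0.00958991,  0.00086178]), 'gripper_width': 85.08655739930177}
scene 492.98146760758914 [ 2.31627102  0.98257356 -0.32091813] [-387.51717764 -271.12944162 2031.34420059]
mag_a_lens {'point': [278.2, -371.2, 15.9], 'conf': 0.8}
mag_a_lens {'point': [635.0, -122.0, 42.0], 'conf': 0.69}
mag_a_handle {'point': [532.8, -123.2, 44.5], 'conf': 0.98}
mag_a_ha
[... 253 characters left out ...]
1, 21.1], 'conf': 0.55}
case_mid {'point': [597.9, -15.3, 31.1], 'conf': 0.32}
top 501.3992989991756 [ 2.16091801 -2.14857114  0.13861423] [ -19.58684887  546.51646551 1634.73553101]
mag_a_lens {'point': [638.3, -123.7, 43.1], 'conf': 0.86}
mag_a_lens {'point': [283.8, -361.5, 11.6], 'conf': 0.57}
mag_a_handle {'point': [528.8, -122.3, 42.4], 'conf': 0.97}
mag_a_handle {'point': [372.2, -314.9, 14.0], 'conf': 0.67}
tray_floor {'point': [583.2, 372.7, 4.9], 'conf': 0.8}
bay_middle {'point': [530.9, -123.6, 39.9], 'conf': 0.64}
bay_middle {'point': [597.9, -13.5, 30.4], 'conf': 0.63}
bay_middle {'point': [539.2, 95.3, 43.1], 'conf': 0.23}
case_mid {'point': [562.7, -359.3, 22.7], 'conf': 0.85}
```

View pics/scene0.png

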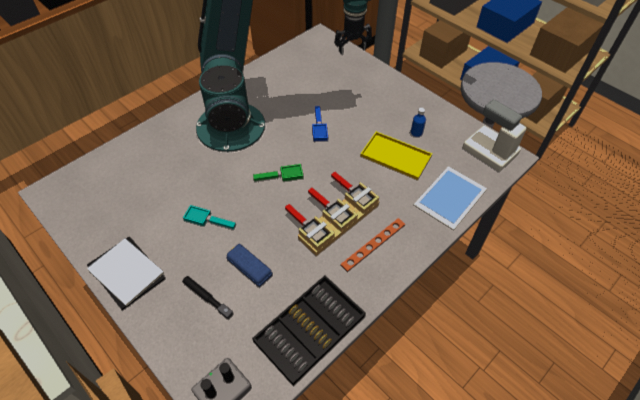

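View pics/top0.png

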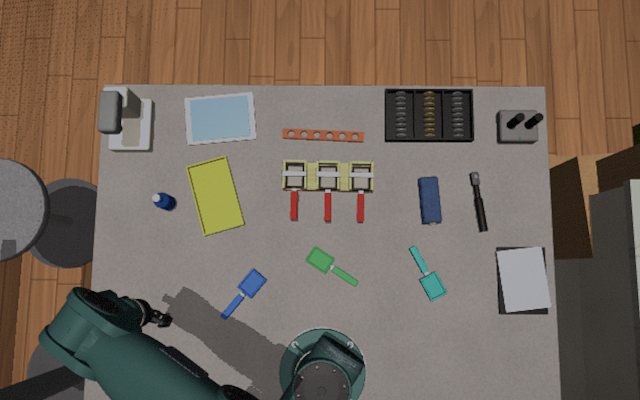

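The top view has the tray at about (215,195), left of the rack, and the three red handles at about (294,206), (328,207) and (360,207). The scene view shows the same layout. The look-alikes are green, blue and turquoise and lie in front of the rack.

```bash
cat > h.py <<'E'
from bench import ctrl
import cv2, numpy as np
from scipy.spatial.transform import Rotation as R
def P(f):
    Rm=cv2.Rodrigues(np.array(f["rvec"],float))[0]; t=np.array(f["tvec"],float)
    K=np.array([[f["fx"],0,f["cx"]],[0,f["fy"],f["cy"]],[0,0,1]]); return K,Rm,t
def wristRt(f,s):
    M=np.array(f["mount"]); T=np.eye(4); T[:3,:3]=s["orientation"]; T[:3,3]=s["position"]
    W=np.linalg.inv(T@M); K=np.array([[f["fx"],0,f["cx"]],[0,f["fy"],f["cy"]],[0,0,1]]); return K,W[:3,:3],W[:3,3]
def onplane(cam,uv,z):
    K,Rm,t=cam; uv=np.atleast_2d(uv).astype(float)
    d=(np.linalg.inv(K)@np.c_[uv,np.ones(len(uv))].T).T@Rm; c=-Rm.T@t
    return c+d*((z-c[2])/d[:,2])[:,None]
def proj(cam,p):
    K,Rm,t=cam; q=(K@(Rm@np.atleast_2d(p).T+t[:,None])).T; return q[:,:2]/q[:,2:]
def tri(c1,u1,c2,u2):
    A=[c[0]@np.c_[c[1],c[2]] for c in(c1,c2)]
    X=cv2.triangulatePoints(A[0],A[1],np.array(u1,float).reshape(2,1),np.array(u2,float).reshape(2,1)); return (X[:3]/X[3]).ravel()
def blobs(img,lo,hi,amin=40):
    hsv=cv2.cvtColor(img,cv2.COLOR_RGB2HSV); m=cv2.inRange(hsv,lo,hi)
    if lo[0]==0: m|=cv2.inRange(hsv,(172,lo[1],lo[2]),(180,255,255))
    cs,_=cv2.findContours(m,cv2.RETR_EXTERNAL,cv2.CHAIN_APPROX_NONE)
    return [c for c in cs if cv2.contourArea(c)>amin]
def go(pos,yaw,tilt=None):
    """target: TCP pos, tool y down, tool x at yaw deg from world x"""
    s=ctrl.get_state(); c,n=np.cos(np.radians(yaw)),np.sin(np.radians(yaw))
    # x=(c,s,0), y=(0,0,-1), z=x cross y
    x=np.array([c,n,0]);y=np.array([0,0,-1.]);Rt=np.c_[x,y,np.cross(x,y)]
    R0=np.array(s["orientation"]); rv=R.from_matrix(R0.T@Rt).as_rotvec(degrees=True)
    sh=R0.T@(np.array(pos)-s["position"])/1000
    print("turn",rv.round(2),"shift",sh.round(4),"t",round(s["t"],2),"pos",np.round(s["position"],1))
E
python3 - <<'E'
from h import *
C={}
for n in ["scene","top"]:
    f=ctrl.grab_frame(n);cam=P(f);C[n]=cam
    for c in blobs(f["image"],(0,150,90),(6,255,255),30):
        r=cv2.minAreaRect(c); b=cv2.boxPoints(r); print(n,"red",np.round(r[0],1),np.round(r[1],1),onplane(cam,[r[0]],44).round(0),onplane(cam,b,44)[:,:2].round(0).tolist())
    for c in blobs(f["image"],(25,150,90),(35,255,255),300):
        r=cv2.minAreaRect(c); b=cv2.boxPoints(r); print(n,"yel",np.round(r[0],1),onplane(cam,[r[0]],12).round(0),onplane(cam,b,20)[:,:2].round(0).tolist())
f=ctrl.grab_frame("wrist");print(np.round(f["mount"],3),f["fx"])
go((470,0,300),0)
E
```

```text
scene red [295. 213.] [22.6  5.7] [[ 529. -122.   44.]] [[486.0, -130.0], [483.0, -109.0], [572.0, -114.0], [575.0, -136.0]]
scene red [318. 196.] [23.   5.4] [[531. -13.  44.]] [[487.0, -24.0], [482.0, -2.0], [574.0, -3.0], [579.0, -24.0]]
scene red [340.8 179.7] [22.4  5.1] [[535.  99.  44.]] [[491.0, 89.0], [486.0, 111.0], [578.0, 109.0], [582.0, 87.0]]
scene yel [395.9 153.8] [[575. 367.  12.]] [[485.0, 257.0], [417.0, 390.0], [674.0, 465.0], [728.0, 334.0]]
top red [360.2 207.5] [ 5.7 27.2] [[ 535. -127.   44.]] [[490.0, -115.0], [581.0, -120.0], [580.0, -138.0], [489.0, -134.0]]
top red [327.5 206.5] [27.  5.] [[538. -18.  44.]] [[583.0, -10.0], [583.0, -26.0], [493.0, -27.0], [493.0, -10.0]]
top red [294.  205.5] [27.  6.] [[540.  93.  44.]] [[585.0, 103.0], [586.0, 83.0], [495.0, 82.0], [495.0, 102.0]]
[[ 1.00000e-03  9.64000e-01  2.64000e-01 -6.73580e+01]
 [-0.00000e+00 -2.64000e-01  9.64000e-01 -1.42122e+02]
 [ 1.00000e+00 -1.00000e-03 -0.00000e+00 -8.30000e-02]
 [ 0.00000e+00  0.00000e+00  0.00000e+00  1.00000e+00]] 289.09694916828073
turn [ -0.  -24.4  -0. ] shift [ 0.428  -0.0687 -0.3309] t 0.85 pos [216.8 478.1 231.3]
```

Request:
send_rows:
  plan:
    - [0,-10,0,0.06,-0.03,-0.045,0.04]
    - [0,-20,0,0.12,-0.05,-0.09,0.04]
    - [0,-24.4,0,0.18,-0.065,-0.14,0.04]
    - [0,-24.4,0,0.24,-0.068,-0.185,0.04]
    - [0,-24.4,0,0.29,-0.068,-0.225,0.04]
    - [0,-24.4,0,0.34,-0.068,-0.265,0.04]
    - [0,-24.4,0,0.39,-0.068,-0.3,0.04]
    - [0,-24.4,0,0.428,-0.068,-0.331,0.04]
    - [0,-24.4,0,0.428,-0.068,-0.331,0.04]
    - [0,-24.4,0,0.428,-0.068,-0.331,0.04]

```text
t: 2.1
position: [471.2, -3.1, 298.7]
orientation: [[1.0, -0.001, 0.004], [-0.004, -0.0, 1.0], [-0.001, -1.0, -0.0]]
contact_force: [-0.4, 0.6, -0.0]
gripper_width: 40.2
```

```bash
cat > w.py <<'E'
from h import *
import sys
tag=sys.argv[1]
s=ctrl.get_state(); f=ctrl.grab_frame("wrist"); cam=wristRt(f,s)
np.savez(f"w_{tag}.npz",K=cam[0],R=cam[1],t=cam[2],img=f["image"])
cv2.imwrite(f"pics/w_{tag}.png",f["image"][:,:,::-1])
print("t",round(s["t"],2),"pos",np.round(s["position"],1),"F",np.round(s["contact_force"],1),"w",round(s["gripper_width"],1))
for c in blobs(f["image"],(0,150,60),(6,255,255),150):
    r=cv2.minAreaRect(c); b=cv2.boxPoints(r); w=onplane(cam,b,54)
    c0=onplane(cam,[r[0]],54)[0]; e=sorted([w[1]-w[0],w[2]-w[1]],key=lambda v:np.linalg.norm(v))
    L=e[1]*np.sign(e[1][0]); print("red",np.round(r[0],1),np.round(c0[:2],1),"len",np.linalg.norm(e[1]).round(1),np.linalg.norm(e[0]).round(1),"ang",np.degrees(np.arctan2(L[1],L[0])).round(2))
if len(sys.argv)>2:
  for k in sys.argv[2:]:
    for r in ctrl.spot_point(k,f): print(k,r)
E
python3 w.py 1 mag_a_lens mag_a_handle bay_middle bar_middle tray_floor
```

```text
t 2.1 pos [471.2  -3.1 298.7] F [-0.4  0.6 -0. ] w 40.2
red [391.4 218.9] [537.7  95.9] len 92.5 21.7 ang -1.29
red [313.5 217. ] [534.4 -14. ] len 92.2 20.5 ang -0.3
red [237.5 215.2] [ 531.3 -121.1] len 92.9 22.1 ang -1.21
mag_a_lens {'point': [281.3, -360.9, 7.5], 'conf': 0.89}
mag_a_lens {'point': [632.8, -123.2, 39.3], 'conf': 0.83}
mag_a_lens {'point': [637.7, -13.0, 41.4], 'conf': 0.59}
mag_a_handle {'point': [374.3, -316.9, 11.6], 'conf': 0.75}
mag_a_handle {'point': [528.8, -123.6, 46.1], 'conf': 0.71}
bay_middle {'point': [527.7, -120.8, 48.5], 'conf': 0.6}
bay_middle {'point': [595.8, -10.9, 30.0], 'conf': 0.59}
bar_middle {'point': [645.5, -13.4, 64.7], 'conf': 0.7}
tray_floor {'point': [581.1, 366.7, 6.2], 'conf': 0.58}
```

View pics/w_1.png

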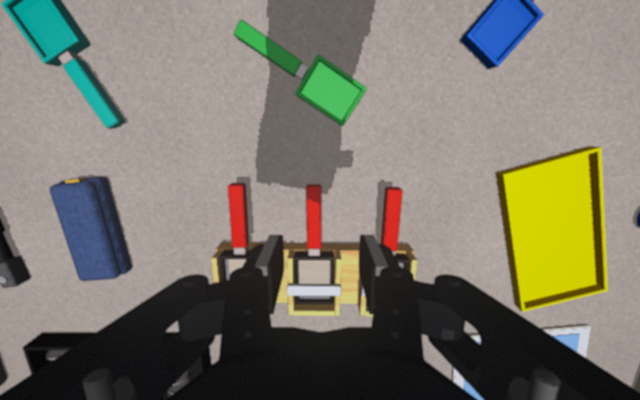

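Handles are at wrist pixels (237,215), (313,217) and (391,219), with the tray at (555,230). I'll go above the left handle and take a second view to check height.

```bash
python3 -c "
from h import *
go((533,96,130),-1.7)"
```

```text
turn [-0.    1.79  0.02] shift [0.0635 0.1696 0.095 ] t 2.4 pos [469.5   0.9 299.5]
```

Request:
send_rows:
  plan:
    - [0,1.8,0,0.02,0.03,0.03,0.045]
    - [0,1.8,0,0.04,0.06,0.06,0.045]
    - [0,1.8,0,0.063,0.11,0.095,0.045]
    - [0,1.8,0,0.063,0.15,0.095,0.045]
    - [0,1.8,0,0.063,0.17,0.095,0.045]
    - [0,1.8,0,0.063,0.17,0.095,0.045]

```text
t: 3.15
position: [531.3, 96.8, 128.7]
orientation: [[1.0, -0.002, 0.028], [-0.028, -0.0, 1.0], [-0.002, -1.0, -0.0]]
contact_force: [-0.8, -0.1, 1.0]
gripper_width: 44.9
```

```bash
python3 w.py 2
python3 - <<'E'
from h import *
def ld(t):
    d=np.load(f"w_{t}.npz");return (d["K"],d["R"],d["t"]),d["img"]
c1,i1=ld(1);c2,i2=ld(2)
def ends(img):
    out=[]
    for c in blobs(img,(0,150,60),(6,255,255),150):
        p=c[:,0,:].astype(float); out.append(p[p[:,1]<p[:,1].min()+2].mean(0))
    return sorted(out,key=lambda p:p[0])
print(ends(i1),ends(i2))
E
```

```text
t 3.15 pos [531.3  96.8 128.7] F [-0.8 -0.1  1. ] w 44.9
red [322. 217.] [537.2  97.5] len 91.8 19.5 ang -0.95
red [ 54.6 215.2] [ 529.6 -113.5] len 94.2 34.2 ang 0.89
red [185.8 216. ] [533.2 -10. ] len 93.3 25.1 ang 0.49
[array([236.5       , 184.35714286]), array([313.5       , 186.14285714]), array([392.5       , 188.28571429])] [array([ 45.38235294, 161.61764706]), array([179.45454545, 160.77272727]), array([322.  , 162.08])]
```

View pics/w_2.png

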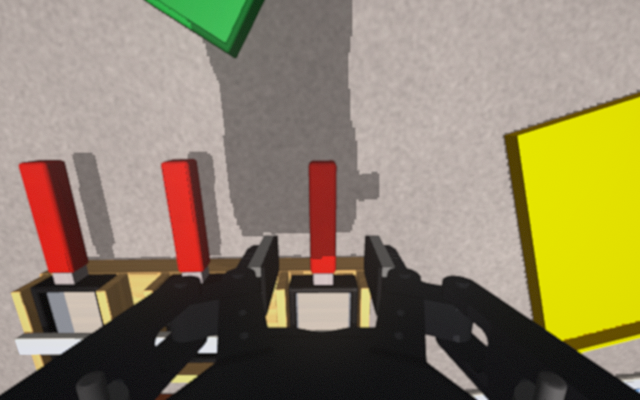

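The left handle at (322,217) sits between the open fingers. I'll triangulate its free end for height.

Run:
```python
from h import *
def ld(t):
    d=np.load(f"w_{t}.npz");return (d["K"],d["R"],d["t"]),d["img"]
c1,i1=ld(1);c2,i2=ld(2)
print(tri(c1,(392.5,188.3),c2,(322,162)),tri(c1,(313.5,186.1),c2,(180,160.8)))
go((531,97,27),-1.7)
```

```text
[496.14553796  98.51955319  39.98318871] [491.72369822 -13.67883062  42.39547035]
turn [0.   0.05 0.  ] shift [-0.0011  0.1029  0.0004] t 3.2 pos [532.1  96.6 129.9]
```

Request:
send_rows:
  plan:
    - [0,0,0,0,0.035,0.0,0.045]
    - [0,0,0,0,0.07,0.0,0.045]
    - [0,0,0,0,0.1,0,0.045]
    - [0,0,0,0,0.103,0,0.045]
    - [0,0,0,0,0.103,0,0.045]

```text
t: 3.82
position: [532.9, 96.7, 28.4]
orientation: [[1.0, 0.002, 0.029], [-0.029, 0.0, 1.0], [0.002, -1.0, 0.0]]
contact_force: [-0.6, 1.3, 0.6]
gripper_width: 45.3
```

Request:
send_rows:
  plan:
    - [0,0,0,0,0,0.004,0.045]
    - [0,0,0,0,0,0.008,0.045]
    - [0,0,0,0,0,0.012,0.045]
    - [0,0,0,0,0,0.014,0.045]
    - [0,0,0,0,0,0.015,0.045]

```text
t: 4.45
position: [533.3, 111.9, 28.4]
orientation: [[1.0, 0.002, 0.028], [-0.028, 0.0, 1.0], [0.002, -1.0, 0.0]]
contact_force: [-0.9, -0.4, -0.2]
gripper_width: 44.9
```

```bash
python3 w.py 3
```

```text
t 4.45 pos [533.3 111.9  28.4] F [-0.9 -0.4 -0.2] w 44.9
red [296.8 257.7] [524.  101.6] len 71.2 19.9 ang -5.44
red [ 59.7 264.4] [524.2  -4.1] len 81.8 35.0 ang 3.57
```

View pics/w_3.png

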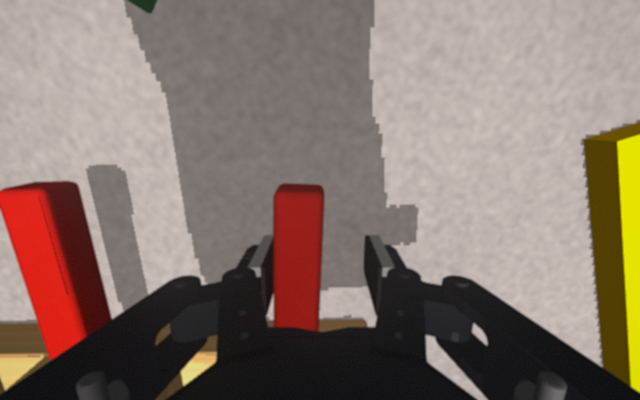

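Request:
send_rows:
  plan:
    - [0,0,0,0,0,0.0015,0.045]
    - [0,0,0,0,0,0.003,0.045]

```text
t: 4.75
position: [533.3, 114.9, 28.3]
orientation: [[1.0, 0.001, 0.029], [-0.029, 0.0, 1.0], [0.001, -1.0, 0.0]]
contact_force: [-0.3, -1.0, 1.1]
gripper_width: 44.9
```

Request:
send_rows:
  plan:
    - [0,0,0,0,0,0.0015,0.045]
    - [0,0,0,0,0,0.0025,0.045]

```text
t: 5.0
position: [533.4, 117.5, 28.3]
orientation: [[1.0, 0.001, 0.029], [-0.029, 0.0, 1.0], [0.001, -1.0, 0.0]]
contact_force: [0.1, -0.3, -0.7]
gripper_width: 45.1
```

Request:
send_rows:
  plan:
    - [0,0,0,0,0,0.0015,0.045]
    - [0,0,0,0,0,0.0025,0.045]

```text
t: 5.25
position: [533.5, 120.1, 28.3]
orientation: [[1.0, 0.001, 0.029], [-0.029, 0.0, 1.0], [0.001, -1.0, 0.0]]
contact_force: [-0.3, -0.0, 0.1]
gripper_width: 45.0
```

Request:
send_rows:
  plan:
    - [0,0,0,0,0,0.0015,0.045]
    - [0,0,0,0,0,0.0025,0.045]

```text
t: 5.5
position: [533.4, 122.2, 28.2]
orientation: [[1.0, 0.001, 0.029], [-0.029, -0.001, 1.0], [0.001, -1.0, -0.001]]
contact_force: [-0.5, -7.4, 0.8]
gripper_width: 44.9
```

```bash
python3 w.py 4
```

```text
t 5.5 pos [533.4 122.2  28.2] F [-0.5 -7.4  0.8] w 44.9
red [302.3 260.2] [525.3 114.4] len 70.5 20.0 ang -14.54
red [ 38.9 272.2] [527.8  -4.1] len 88.9 34.2 ang 0.11
```

View pics/w_4.png

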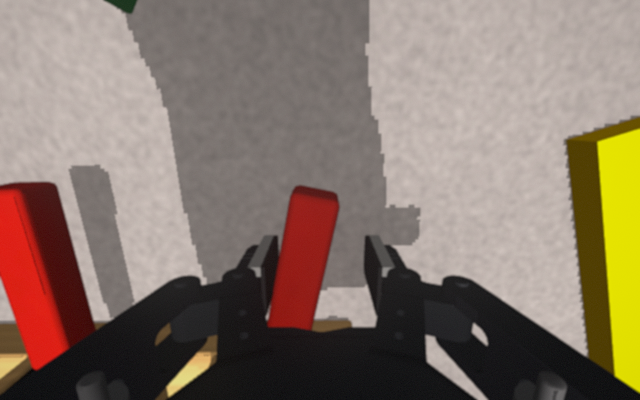

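The left handle swung 14 mm (about 14°) before it stopped firmly, so it looks loose. Now I rock it to the right.

Request:
send_rows:
  plan:
    - [0,0,0,0,0,-0.01,0.045]
    - [0,0,0,0,0,-0.02,0.045]
    - [0,0,0,0,0,-0.028,0.045]
    - [0,0,0,0,0,-0.034,0.045]
    - [0,0,0,0,0,-0.038,0.045]
    - [0,0,0,0,0,-0.042,0.045]
    - [0,0,0,0,0,-0.044,0.045]

```text
t: 6.42
position: [532.2, 78.0, 28.3]
orientation: [[1.0, 0.001, 0.029], [-0.029, -0.001, 1.0], [0.001, -1.0, -0.001]]
contact_force: [-0.2, 0.5, 0.3]
gripper_width: 45.0
```

Request:
send_rows:
  plan:
    - [0,0,0,0,0,-0.0015,0.045]
    - [0,0,0,0,0,-0.0025,0.045]

```text
t: 6.68
position: [532.1, 75.5, 28.3]
orientation: [[1.0, 0.001, 0.029], [-0.029, -0.001, 1.0], [0.001, -1.0, -0.001]]
contact_force: [0.8, -0.5, 0.3]
gripper_width: 45.0
```

Request:
send_rows:
  plan:
    - [0,0,0,0,0,-0.0015,0.045]
    - [0,0,0,0,0,-0.0025,0.045]

```text
t: 6.92
position: [531.9, 73.1, 28.3]
orientation: [[1.0, 0.001, 0.029], [-0.029, -0.001, 1.0], [0.001, -1.0, -0.001]]
contact_force: [-1.0, 0.2, -0.7]
gripper_width: 45.0
```

Request:
send_rows:
  plan:
    - [0,0,0,0,0,-0.0015,0.045]
    - [0,0,0,0,0,-0.0025,0.045]

```text
t: 7.18
position: [531.8, 71.8, 28.3]
orientation: [[1.0, 0.001, 0.028], [-0.028, 0.002, 1.0], [0.001, -1.0, 0.002]]
contact_force: [-0.5, 15.6, 0.2]
gripper_width: 45.0
```

```bash
python3 w.py 5
```

```text
t 7.17 pos [531.8  71.8  28.3] F [-0.5 15.6  0.2] w 45.0
red [161.3 334.8] [560.9  -5.3] len 13.9 4.8 ang -46.46
red [339.4 261. ] [524.6  80.3] len 70.4 20.0 ang 12.85
red [137.9 244.6] [514.1  -7.3] len 57.1 29.1 ang 3.26
```

The left handle travelled 27 mm in all (−14.5° to +12.9°), with a hard stop on each side. Next is the middle handle.

Request:
send_rows:
  plan:
    - [0,0,0,0,0,0.004,0.045]
    - [0,0,0,0,-0.03,0.004,0.045]
    - [0,0,0,0,-0.055,0.0,0.045]
    - [0,0,0,0,-0.055,-0.03,0.045]
    - [0,0,0,0,-0.055,-0.06,0.045]
    - [0,0,0,0,-0.055,-0.083,0.045]
    - [0,0,0,0,-0.055,-0.086,0.045]
    - [0,0,0,0,-0.025,-0.086,0.045]
    - [0,0,0,0,0,-0.086,0.045]
    - [0,0,0,0,0,-0.086,0.045]

```text
t: 8.48
position: [528.3, -13.3, 26.9]
orientation: [[1.0, -0.002, 0.027], [-0.027, 0.003, 1.0], [-0.002, -1.0, 0.003]]
contact_force: [0.7, 0.5, 0.6]
gripper_width: 45.0
```

Request:
send_rows:
  plan:
    - [0,0,0,0,0,0.004,0.045]
    - [0,0,0,0,0,0.008,0.045]
    - [0,0,0,0,0,0.01,0.045]
    - [0,0,0,0,0,0.012,0.045]
    - [0,0,0,0,0,0.013,0.045]

```text
t: 9.1
position: [528.7, -0.3, 27.1]
orientation: [[1.0, -0.002, 0.027], [-0.027, 0.003, 1.0], [-0.002, -1.0, 0.003]]
contact_force: [-0.8, -0.8, 0.2]
gripper_width: 44.8
```

Request:
send_rows:
  plan:
    - [0,0,0,0,0,0.001,0.045]
    - [0,0,0,0,0,0.002,0.045]

```text
t: 9.35
position: [528.7, 1.7, 27.1]
orientation: [[1.0, -0.002, 0.027], [-0.027, 0.003, 1.0], [-0.002, -1.0, 0.003]]
contact_force: [0.4, -0.6, -0.2]
gripper_width: 45.4
```

Request:
send_rows:
  plan:
    - [0,0,0,0,0,0.001,0.045]
    - [0,0,0,0,0,0.002,0.045]

```text
t: 9.6
position: [528.7, 3.1, 27.1]
orientation: [[1.0, -0.002, 0.028], [-0.028, 0.001, 1.0], [-0.002, -1.0, 0.001]]
contact_force: [-1.1, -9.7, -0.4]
gripper_width: 45.0
```

```bash
python3 w.py 6
```

```text
t 9.6 pos [528.7   3.1  27.1] F [-1.1 -9.7 -0.4] w 45.0
red [480.5 334.5] [561.2  77.9] len 14.1 4.7 ang 43.19
red [484.7 252. ] [518.5  74.8] len 60.0 25.9 ang 11.39
red [ 58.5 268.6] [ 521.1 -112.5] len 80.3 34.9 ang 2.9
red [295.3 258.3] [519.2  -7.7] len 69.7 20.1 ang -5.36
```

The middle handle stopped firmly after about 4 mm. Now to the right.

Request:
send_rows:
  plan:
    - [0,0,0,0,0,-0.01,0.045]
    - [0,0,0,0,0,-0.018,0.045]
    - [0,0,0,0,0,-0.024,0.045]
    - [0,0,0,0,0,-0.028,0.045]
    - [0,0,0,0,0,-0.03,0.045]

```text
t: 10.28
position: [527.8, -27.1, 27.1]
orientation: [[1.0, -0.002, 0.028], [-0.028, 0.001, 1.0], [-0.002, -1.0, 0.001]]
contact_force: [-0.1, -0.2, -0.0]
gripper_width: 45.0
```

Request:
send_rows:
  plan:
    - [0,0,0,0,0,-0.001,0.045]
    - [0,0,0,0,0,-0.002,0.045]

```text
t: 10.52
position: [527.5, -28.5, 27.0]
orientation: [[1.0, -0.002, 0.027], [-0.027, 0.002, 1.0], [-0.002, -1.0, 0.002]]
contact_force: [-1.2, 9.6, 0.9]
gripper_width: 45.2
```

Request:
send_rows:
  plan:
    - [0,0,0,0,0,-0.001,0.045]
    - [0,0,0,0,0,-0.002,0.045]

```text
t: 10.78
position: [527.4, -28.8, 26.9]
orientation: [[1.0, -0.002, 0.026], [-0.026, 0.006, 1.0], [-0.002, -1.0, 0.006]]
contact_force: [0.9, 17.3, 1.7]
gripper_width: 45.2
```

The middle one is sound, with 9 mm total travel. Now the right handle.

Request:
send_rows:
  plan:
    - [0,0,0,0,0,0.005,0.045]
    - [0,0,0,0,-0.03,0.005,0.045]
    - [0,0,0,0,-0.055,0.0,0.045]
    - [0,0,0,0,-0.055,-0.03,0.045]
    - [0,0,0,0,-0.055,-0.06,0.045]
    - [0,0,0,0,-0.055,-0.09,0.045]
    - [0,0,0,0,-0.055,-0.094,0.045]
    - [0,0,0,0,-0.025,-0.094,0.045]
    - [0,0,0,0,0,-0.094,0.045]
    - [0,0,0,0,0,-0.094,0.045]

```text
t: 12.02
position: [524.0, -121.7, 25.2]
orientation: [[1.0, -0.005, 0.026], [-0.026, 0.007, 1.0], [-0.005, -1.0, 0.007]]
contact_force: [0.3, -0.3, 0.1]
gripper_width: 45.0
```

Request:
send_rows:
  plan:
    - [0,0,0,0,0,0.004,0.045]
    - [0,0,0,0,0,0.008,0.045]
    - [0,0,0,0,0,0.01,0.045]
    - [0,0,0,0,0,0.012,0.045]
    - [0,0,0,0,0,0.014,0.045]

```text
t: 12.65
position: [524.4, -107.7, 25.5]
orientation: [[1.0, -0.005, 0.026], [-0.026, 0.007, 1.0], [-0.005, -1.0, 0.007]]
contact_force: [0.7, -0.9, 1.2]
gripper_width: 44.9
```

Request:
send_rows:
  plan:
    - [0,0,0,0,0,0.001,0.045]
    - [0,0,0,0,0,0.002,0.045]

```text
t: 12.9
position: [524.4, -106.6, 25.6]
orientation: [[1.0, -0.005, 0.026], [-0.026, 0.005, 1.0], [-0.005, -1.0, 0.005]]
contact_force: [-2.3, -11.7, -0.4]
gripper_width: 44.6
```

Request:
send_rows:
  plan:
    - [0,0,0,0,0,-0.01,0.045]
    - [0,0,0,0,0,-0.018,0.045]
    - [0,0,0,0,0,-0.024,0.045]
    - [0,0,0,0,0,-0.028,0.045]
    - [0,0,0,0,0,-0.03,0.045]

```text
t: 13.52
position: [523.5, -136.8, 25.4]
orientation: [[1.0, -0.005, 0.027], [-0.027, 0.005, 1.0], [-0.005, -1.0, 0.005]]
contact_force: [-0.8, 0.9, 0.2]
gripper_width: 45.3
```

Request:
send_rows:
  plan:
    - [0,0,0,0,0,-0.001,0.045]
    - [0,0,0,0,0,-0.002,0.045]

```text
t: 13.78
position: [523.3, -138.3, 25.3]
orientation: [[1.0, -0.005, 0.026], [-0.026, 0.006, 1.0], [-0.006, -1.0, 0.006]]
contact_force: [-1.3, 6.1, 1.5]
gripper_width: 44.5
```

```bash
python3 w.py 7
```

```text
t 13.78 pos [ 523.3 -138.3   25.3] F [-1.3  6.1  1.5] w 44.5
red [346.3 260.9] [ 514.7 -127.2] len 66.0 19.9 ang 3.67
red [575.8 272.2] [523.2 -26.5] len 78.7 34.2 ang -2.2
```

All three are rocked. The left handle is loose; the other two gave about 9 mm in total. Going back above the left one to grasp it.

Request:
send_rows:
  plan:
    - [0,0,0,0,0,0.006,0.045]
    - [0,0,0,0,-0.04,0.006,0.045]
    - [0,0,0,0,-0.08,0.03,0.05]
    - [0,0,0,0,-0.11,0.07,0.05]
    - [0,0,0,0,-0.11,0.12,0.05]
    - [0,-5,0,0,-0.11,0.17,0.05]
    - [0,-10,0,0,-0.11,0.21,0.05]
    - [0,-12,0,0,-0.11,0.226,0.05]
    - [0,-12,0,0,-0.11,0.226,0.05]
    - [0,-12,0,0,-0.11,0.226,0.05]

```text
t: 15.08
position: [529.9, 86.1, 136.6]
orientation: [[0.984, -0.005, -0.181], [0.181, 0.006, 0.984], [-0.004, -1.0, 0.007]]
contact_force: [0.2, 0.2, -0.5]
gripper_width: 50.2
```

```bash
python3 w.py 8 tray_floor mag_a_handle
```

```text
t 15.07 pos [529.9  86.1 136.6] F [ 0.2  0.2 -0.5] w 50.2
red [314.9 216.5] [538.4  83.3] len 92.6 19.5 ang 11.5
red [195.9 190.4] [533.7 -13.7] len 93.4 23.9 ang 0.52
red [ 59.3 162. ] [ 529.9 -119.2] len 94.4 32.2 ang 2.8
tray_floor {'point': [581.9, 366.3, 7.9], 'conf': 0.86}
mag_a_handle {'point': [529.5, -126.7, 45.4], 'conf': 0.62}
```

View pics/w_8.png

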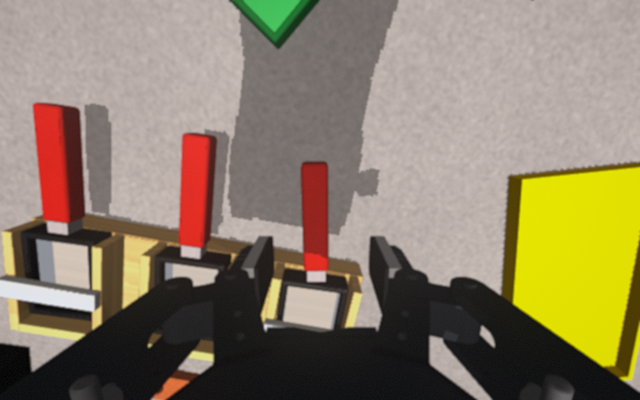

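The handle at pixel (315,217) runs parallel to the jaws and lies slightly off centre between them. Next I work out the grasp move and the tray pose from picture 1, where the whole tray shows.

Run:
```python
from h import *
go((548,85.3,31),11.3)
d=np.load("w_1.npz");cam=(d["K"],d["R"],d["t"]);img=d["img"]
c=max(blobs(img,(22,100,40),(36,255,255),300),key=cv2.contourArea)
q=cv2.approxPolyDP(c,6,True)[:,0]; w=onplane(cam,q,20); print(q.tolist(),w[:,:2].round(0).tolist())
r=cv2.minAreaRect(w[:,:2].astype(np.float32));print(r)
```

```text
turn [-0.39 -0.91 -0.24] shift [ 0.0181  0.1055 -0.0047] t 15.22 pos [529.9  86.  136.6]
[[600, 147], [497, 173], [522, 311], [607, 290]] [[442.0, 398.0], [479.0, 256.0], [714.0, 334.0], [675.0, 467.0]]
((576.973388671875, 361.3175354003906), (248.12973022460938, 146.6034393310547), 16.59693145751953)
```

Request:
send_rows:
  plan:
    - [-0.4,-0.9,-0.2,0.018,0,-0.0047,0.05]
    - [-0.4,-0.9,-0.2,0.018,0.04,-0.0047,0.05]
    - [-0.4,-0.9,-0.2,0.018,0.08,-0.0047,0.05]
    - [-0.4,-0.9,-0.2,0.018,0.104,-0.0047,0.05]
    - [-0.4,-0.9,-0.2,0.018,0.1055,-0.0047,0.05]
    - [-0.4,-0.9,-0.2,0.018,0.1055,-0.0047,0.05]
  newtons: 60

```text
t: 15.98
position: [548.4, 84.9, 31.9]
orientation: [[0.981, 0.0, -0.195], [0.195, -0.0, 0.981], [0.0, -1.0, -0.0]]
contact_force: [0.7, -0.1, 0.3]
gripper_width: 49.9
```

Request:
send_rows:
  plan:
    - [0,0,0,0,0,0,0.03]
    - [0,0,0,0,0,0,0.015]
    - [0,0,0,0,0,0,0.01]
    - [0,0,0,0,0,0,0.01]
    - [0,0,0,0,0,0,0.01]
    - [0,0,0,0,0,0,0.01]
  newtons: 60

```text
t: 16.73
position: [549.0, 85.0, 32.9]
orientation: [[0.981, 0.002, -0.195], [0.195, -0.0, 0.981], [0.002, -1.0, -0.001]]
contact_force: [-1.0, -0.9, 6.8]
gripper_width: 21.0
```

```bash
python3 w.py 9
python3 - <<'E'
from h import *
s=ctrl.get_state(); R0=s["orientation"]; a=np.radians(-1.7)
for d in (30,60,75): print(d,(R0.T@np.array([-np.cos(a)*d,-np.sin(a)*d,0])).round(1))
E
```

```text
t 16.73 pos [549.   85.   32.9] F [-1.  -0.9  6.8] w 21.0
red [321.  241.5] [534.5  82.4] len 89.0 19.9 ang 12.47
red [112. 194.] [530.4 -10.4] len 93.3 29.1 ang 4.3
30 [-29.2  -0.1   6.7]
60 [-58.5  -0.1  13.4]
75 [-73.1  -0.2  16.8]
```

View pics/w_9.png

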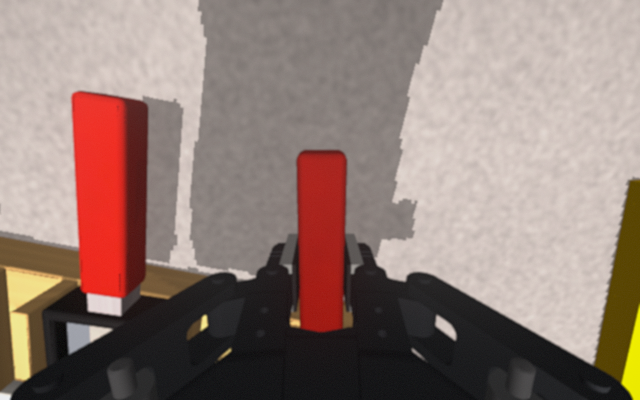

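The red handle is gripped at pixel (321,240) with a 21 mm opening. Now drawing it straight out of the bay.

Request:
send_rows:
  plan:
    - [0,0,0,-0.005,-0.001,0.0011,0.01]
    - [0,0,0,-0.012,-0.001,0.0027,0.01]
    - [0,0,0,-0.02,-0.001,0.0046,0.01]
    - [0,0,0,-0.028,-0.001,0.0064,0.01]
    - [0,0,0,-0.036,-0.001,0.0083,0.01]
    - [0,0,0,-0.036,-0.001,0.0083,0.01]

```text
t: 17.52
position: [511.0, 86.0, 33.7]
orientation: [[0.981, 0.001, -0.195], [0.195, -0.001, 0.981], [0.001, -1.0, -0.001]]
contact_force: [-2.7, -1.7, -1.4]
gripper_width: 20.8
```

```bash
python3 w.py 10;python3 - <<'E'
from h import *
f=ctrl.grab_frame("top");cv2.imwrite("pics/top10.png",cv2.resize(f["image"][130:260,180:420,::-1],None,fx=3,fy=3))
E
```

```text
t 17.52 pos [511.   86.   33.7] F [-2.7 -1.7 -1.4] w 20.8
red [110.5 261.3] [525.6 -10.5] len 87.4 29.3 ang 4.09
red [321.5 241.5] [496.8  83.7] len 89.6 19.6 ang 9.99
```

View pics/top10.png

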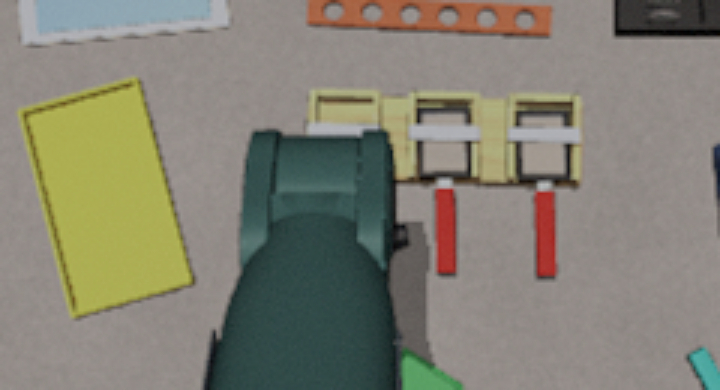

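The left bay at (345,110) is empty behind the bar and the force is small, so the magnifier is coming out. Drawing on.

Request:
send_rows:
  plan:
    - [0,0,0,-0.008,-0.0005,0.0018,0.01]
    - [0,0,0,-0.018,-0.0005,0.0041,0.01]
    - [0,0,0,-0.028,-0.0005,0.0064,0.01]
    - [0,0,0,-0.038,-0.0005,0.0087,0.01]
    - [0,0,0,-0.048,-0.0005,0.011,0.01]
    - [0,0,0,-0.056,-0.0005,0.013,0.01]
    - [0,0,0,-0.06,-0.0005,0.014,0.01]
    - [0,0,0,-0.06,-0.0005,0.014,0.01]

```text
t: 18.62
position: [449.9, 88.1, 34.2]
orientation: [[0.981, 0.001, -0.195], [0.195, -0.0, 0.981], [0.001, -1.0, -0.001]]
contact_force: [0.3, -0.3, -3.1]
gripper_width: 21.1
```

```bash
python3 w.py 11;python3 - <<'E'
from h import *
f=ctrl.grab_frame("scene");cv2.imwrite("pics/sc11.png",cv2.resize(f["image"][90:280,230:460,::-1],None,fx=3,fy=3))
go((450,88,110),11.5)
E
```

```text
t 18.62 pos [449.9  88.1  34.2] F [ 0.3 -0.3 -3.1] w 21.1
red [ 99.9 310.6] [493.  -13.6] len 43.6 23.6 ang -49.13
red [321.  241.5] [436.   85.7] len 89.9 20.1 ang 12.47
turn [ 0.04 -0.25  0.09] shift [-0.0003 -0.0758 -0.    ] t 18.73 pos [450.4  88.   34.2]
```

View pics/sc11.png

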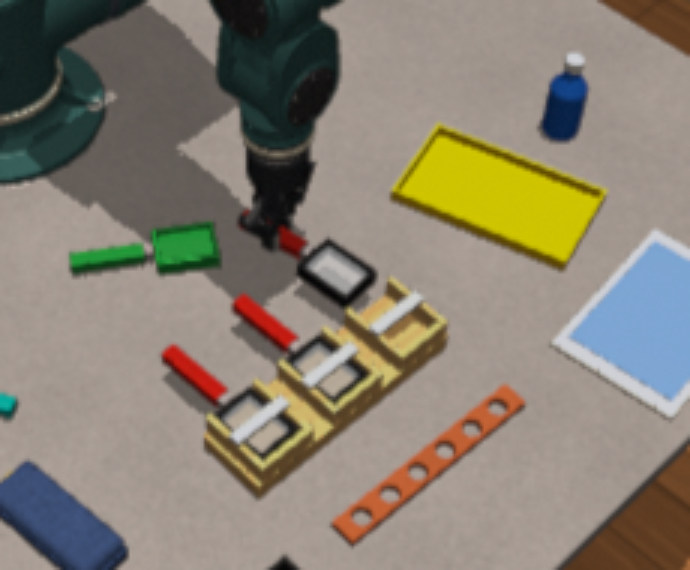

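The magnifier is fully out and clear of the rack, with its lens at (337,270) in the crop. Now lifting it.

Request:
send_rows:
  plan:
    - [0,0,0,0,-0.005,0,0.01]
    - [0,0,0,0,-0.015,0,0.01]
    - [0,0,0,0,-0.03,0,0.01]
    - [0,0,0,0,-0.045,0,0.01]
    - [0,0,0,0,-0.06,0,0.01]
    - [0,0,0,0,-0.07,0,0.01]
    - [0,0,0,0,-0.075,0,0.01]
    - [0,0,0,0,-0.075,0,0.01]

```text
t: 19.73
position: [450.4, 88.1, 109.3]
orientation: [[0.981, 0.002, -0.195], [0.195, -0.0, 0.981], [0.002, -1.0, -0.001]]
contact_force: [-0.5, -0.4, -2.0]
gripper_width: 20.6
```

```bash
python3 -c "
from h import *
go((549,348,110),26.7)"
```

```text
turn [  0.06 -15.45   0.09] shift [ 0.1475 -0.0007  0.2357] t 19.73 pos [450.4  88.1 109.3]
```

Request:
send_rows:
  plan:
    - [0,0,0,0.005,0,0.008,0.01]
    - [0,-1,0,0.018,0,0.028,0.01]
    - [0,-3,0,0.036,0,0.057,0.01]
    - [0,-6,0,0.055,0,0.088,0.01]
    - [0,-8,0,0.075,0,0.12,0.01]
    - [0,-10,0,0.095,0,0.152,0.01]
    - [0,-12,0,0.114,0,0.182,0.01]
    - [0,-14,0,0.131,0,0.209,0.01]
    - [0,-15.4,0,0.143,0,0.228,0.01]
    - [0,-15.4,0,0.1475,0,0.2355,0.01]

```text
t: 20.98
position: [548.9, 349.2, 108.4]
orientation: [[0.893, 0.001, -0.449], [0.449, -0.001, 0.893], [0.001, -1.0, -0.001]]
contact_force: [1.1, 0.2, -2.8]
gripper_width: 20.7
```

```bash
python3 w.py 12;python3 - <<'E'
from h import *
f=ctrl.grab_frame("scene");cv2.imwrite("pics/sc12.png",cv2.resize(f["image"][70:240,300:500,::-1],None,fx=3.5,fy=3.5))
f=ctrl.grab_frame("top");cv2.imwrite("pics/top12.png",cv2.resize(f["image"][130:260,130:330,::-1],None,fx=3.5,fy=3.5))
go((549,348,6),26.7)
E
```

```text
t 20.98 pos [548.9 349.2 108.4] F [ 1.1  0.2 -2.8] w 20.7
red [321.  242.5] [565.8 358. ] len 143.1 31.0 ang 27.86
turn [ 0.08 -0.06  0.04] shift [0.0003 0.1029 0.0003] t 21.12 pos [548.8 347.7 108.9]
```

View pics/sc12.png

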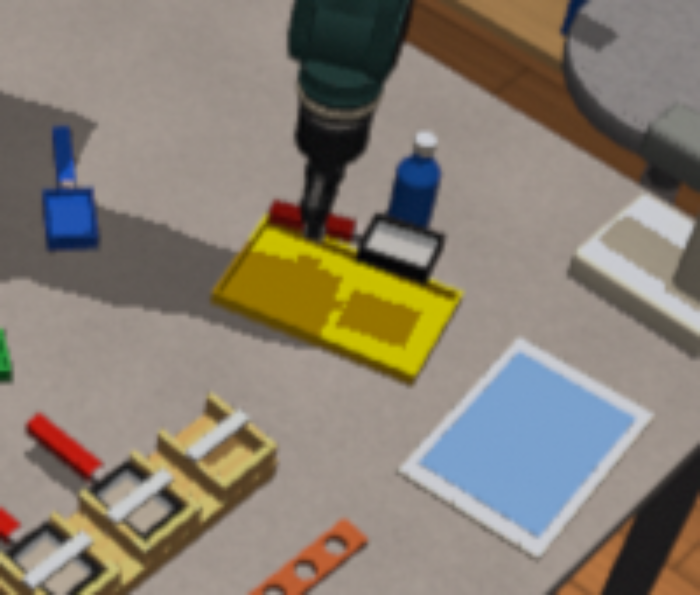

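View pics/top12.png

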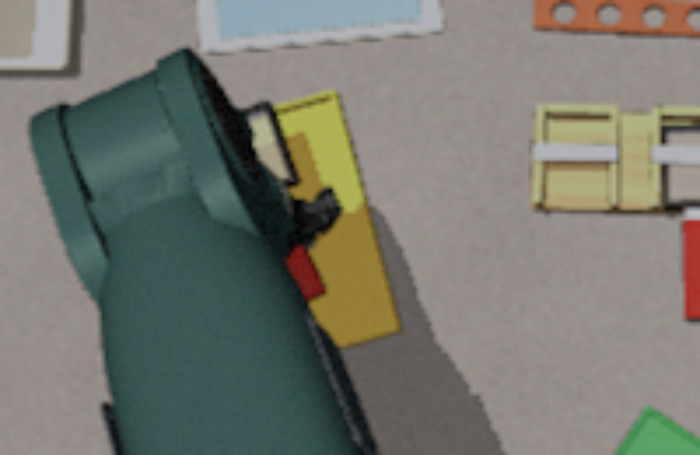

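View pics/w_12.png

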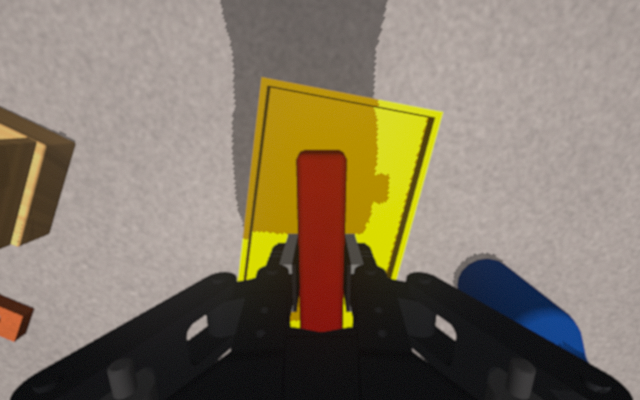

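The wrist view shows the handle over the tray's near half and both side walls clear at (250,180) and (415,190). I'll overlay the predicted frame and tray on both fixed views before lowering.

Run:
```python
from h import *
def box(c,yaw,L,W,z):
    a=np.radians(yaw);u=np.array([np.cos(a),np.sin(a)]);v=np.array([-u[1],u[0]])
    return np.array([[*(np.array(c)+sx*L/2*u+sy*W/2*v),z] for sx,sy in((1,1),(1,-1),(-1,-1),(-1,1))])
def u(y): return np.array([np.cos(np.radians(y)),np.sin(np.radians(y))])
g=np.array([548.8,347.9])
for n,(x0,y0,x1,y1) in {"scene":(380,110,480,190),"top":(180,140,260,240)}.items():
    f=ctrl.grab_frame(n);cam=P(f);S=7
    im=cv2.resize(f["image"][y0:y1,x0:x1,::-1],None,fx=S,fy=S).copy()
    def dr(b,col): 
        q=((proj(cam,b)-[x0,y0]+.5)*S).astype(np.int32); cv2.polylines(im,[q],True,col,1)
    dr(box((580,366),16.7,245,140,20),(255,0,255))
    for y,col in((16.7,(0,255,0)),(26.7,(255,255,0))):
        l=g+45*u(26.7)+44*u(y); dr(box(l,y,80,60,130),col); print(y,l)
    cv2.imwrite(f"pics/ov_{n}.png",im)
```

```text
16.7 [631.14590225 380.76321781]
26.7 [628.31005356 387.88939088]
16.7 [631.14590225 380.76321781]
26.7 [628.31005356 387.88939088]
```

View pics/ov_scene.png

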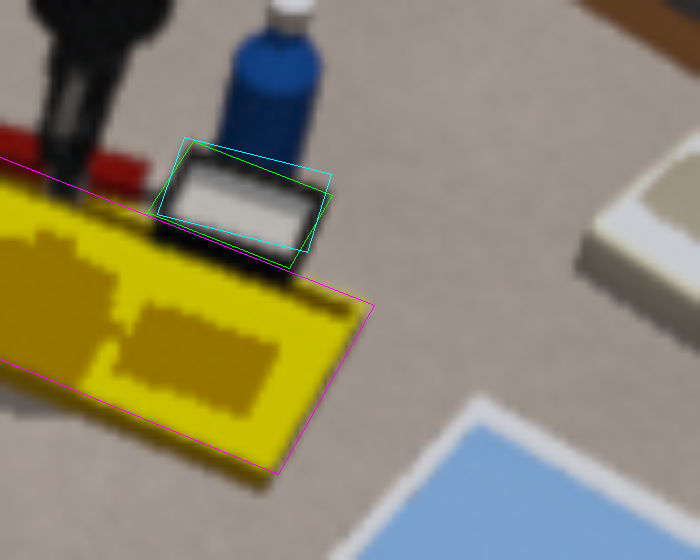

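View pics/ov_top.png

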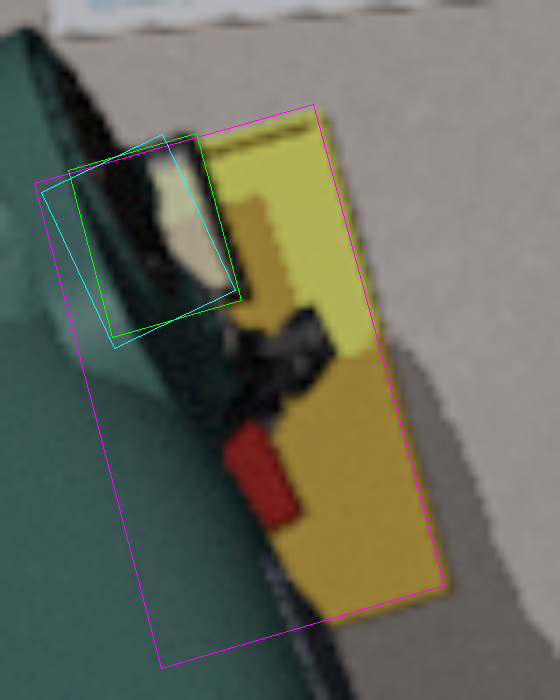

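The observed frame matches the green outline (handle at its limit, frame about parallel to the tray) and sits well inside it. Lowering.

Request:
send_rows:
  plan:
    - [0,0,0,0,0.008,0,0.01]
    - [0,0,0,0,0.024,0,0.01]
    - [0,0,0,0,0.042,0,0.01]
    - [0,0,0,0,0.06,0,0.01]
    - [0,0,0,0,0.076,0,0.01]
    - [0,0,0,0,0.087,0,0.01]
    - [0,0,0,0,0.093,0,0.01]
    - [0,0,0,0,0.095,0,0.01]
    - [0,0,0,0,0.095,0,0.01]

```text
t: 22.35
position: [549.1, 347.2, 14.6]
orientation: [[0.894, 0.002, -0.448], [0.448, -0.001, 0.894], [0.002, -1.0, -0.001]]
contact_force: [-0.2, -0.1, -2.0]
gripper_width: 20.8
```

Request:
send_rows:
  plan:
    - [0,0,0,0,0.001,0,0.01]
    - [0,0,0,0,0.002,0,0.01]
    - [0,0,0,0,0.003,0,0.01]
    - [0,0,0,0,0.003,0,0.01]

```text
t: 22.85
position: [549.1, 347.2, 11.5]
orientation: [[0.894, 0.002, -0.448], [0.448, -0.001, 0.894], [0.001, -1.0, -0.001]]
contact_force: [-0.3, 0.2, -1.9]
gripper_width: 21.0
```

Request:
send_rows:
  plan:
    - [0,0,0,0,0.001,0,0.01]
    - [0,0,0,0,0.002,0,0.01]
    - [0,0,0,0,0.002,0,0.01]

```text
t: 23.22
position: [549.0, 347.1, 9.4]
orientation: [[0.894, 0.002, -0.448], [0.448, -0.001, 0.894], [0.001, -1.0, -0.001]]
contact_force: [-0.3, 0.1, -2.2]
gripper_width: 21.0
```

Request:
send_rows:
  plan:
    - [0,0,0,0,0.001,0,0.01]
    - [0,0,0,0,0.0015,0,0.01]
    - [0,0,0,0,0.0015,0,0.01]

```text
t: 23.6
position: [549.1, 347.2, 8.1]
orientation: [[0.894, 0.002, -0.448], [0.448, -0.001, 0.894], [0.001, -1.0, -0.001]]
contact_force: [-2.1, -0.4, 2.2]
gripper_width: 20.9
```

Request:
send_rows:
  plan:
    - [0,0,0,0,0.0005,0,0.01]
    - [0,0,0,0,0.0005,0,0.024]
    - [0,0,0,0,0.0005,0,0.028]
    - [0,0,0,0,0.0005,0,0.034]
    - [0,0,0,0,0.0005,0,0.04]
    - [0,0,0,0,0.0005,0,0.04]

```text
t: 24.35
position: [549.1, 347.2, 7.7]
orientation: [[0.894, 0.002, -0.448], [0.448, -0.001, 0.894], [0.002, -1.0, -0.001]]
contact_force: [-0.5, 0.5, -0.1]
gripper_width: 39.9
```

```bash
python3 w.py 13
```

```text
t 24.35 pos [549.1 347.2   7.7] F [-0.5  0.5 -0.1] w 39.9
red [321.  242.5] [526.3 336.5] len 69.8 15.1 ang 25.35
```

View pics/w_13.png

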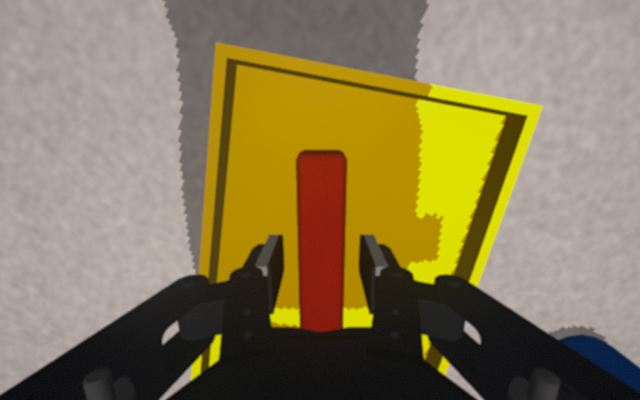

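The handle is released, with both pads clear of it at (275,265) and (370,265). Raising to inspect.

Request:
send_rows:
  plan:
    - [0,0,0,0,-0.01,0,0.04]
    - [0,0,0,0,-0.04,0,0.04]
    - [0,0,0,-0.01,-0.08,0,0.04]
    - [0,0,0,-0.03,-0.13,0,0.04]
    - [0,0,0,-0.05,-0.18,0,0.04]
    - [0,0,0,-0.07,-0.23,0,0.04]
    - [0,0,0,-0.08,-0.25,0,0.04]
    - [0,0,0,-0.08,-0.25,0,0.04]

```text
t: 25.4
position: [477.2, 311.6, 259.6]
orientation: [[0.894, 0.005, -0.448], [0.448, 0.001, 0.894], [0.005, -1.0, -0.001]]
contact_force: [0.6, -0.1, -0.1]
gripper_width: 39.8
```

```bash
python3 w.py 14 mag_a_lens mag_a_handle
```

```text
t 25.4 pos [477.2 311.6 259.6] F [ 0.6 -0.1 -0.1] w 39.8
red [321.  223.5] [531.1 338.4] len 85.5 14.9 ang 26.24
red [45.4 96. ] [533.7 -10.5] len 95.2 31.1 ang 0.29
```

View pics/w_14.png

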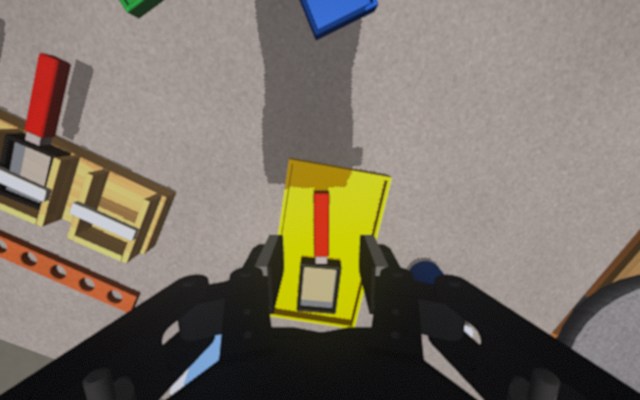

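The magnifier lies in the tray, lens at (320,285), handle at (321,224). I need the frame's angle relative to the handle.

Run:
```python
from h import *
d=np.load("w_14.npz");cam=(d["K"],d["R"],d["t"]);img=d["img"]
cv2.imwrite("pics/c14.png",cv2.resize(img[155:335,260:400,::-1],None,fx=3.3,fy=3.3,interpolation=cv2.INTER_CUBIC))
# inner glass: bright pixels low saturation in the frame
hsv=cv2.cvtColor(img,cv2.COLOR_RGB2HSV)
m=cv2.inRange(hsv,(0,0,130),(180,90,255)); m[:,:295]=0;m[:,345:]=0;m[:265]=0;m[320:]=0
c=max(cv2.findContours(m,0,1)[0],key=cv2.contourArea)
w=onplane(cam,c[:,0],20)[:,:2].astype(np.float32)
print(cv2.minAreaRect(w))
m=cv2.inRange(hsv,(0,0,0),(180,255,70));m[:,290-5:297]=0
```

```text
((634.2726440429688, 384.4047546386719), (62.88269805908203, 47.45425033569336), 20.933395385742188)
```

View pics/c14.png

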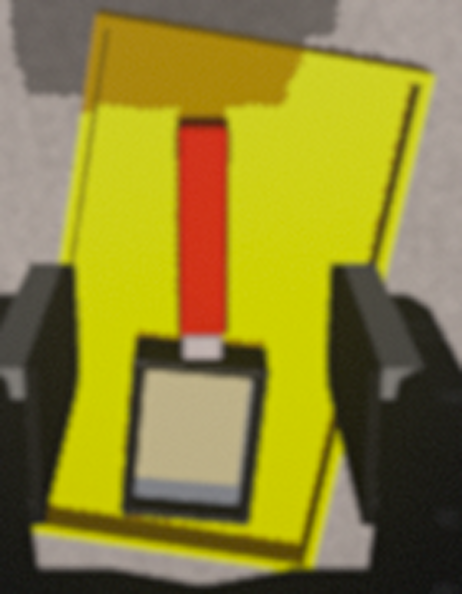

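The frame's yaw is about 21° and the handle's 26°, so it is only half over. I'll nudge the handle further right with closed fingers from its left side.

Run:
```python
from h import *
d=np.load("w_14.npz");cam=(d["K"],d["R"],d["t"]);img=d["img"]
c=[c for c in blobs(img,(0,150,60),(6,255,255),150) if cv2.boundingRect(c)[0]>250][0]
w=onplane(cam,c[:,0],29)[:,:2].astype(np.float32);r=cv2.minAreaRect(w);print(r)
c0=np.array(r[0]);a=np.radians(26.3);u=np.array([np.cos(a),np.sin(a)]);n=np.array([-u[1],u[0]])
p=c0-20*u+36*n;print(p);go((*p,100),26.7);go((*p,13),26.7)
```

```text
((540.5272827148438, 343.3406677246094), (91.65348052978516, 16.911222457885742), 26.243236541748047)
[506.64699124 366.7527554 ]
turn [ 0.08 -0.09  0.01] shift [0.0512 0.1565 0.0364] t 25.55 pos [477.  311.4 256.6]
turn [ 0.08 -0.09  0.01] shift [0.0512 0.2435 0.0365] t 25.55 pos [477.  311.4 256.6]
```

Request:
send_rows:
  plan:
    - [0,0,0,0.02,0.03,0.015,0.0]
    - [0,0,0,0.04,0.08,0.03,0.0]
    - [0,0,0,0.051,0.13,0.0365,0.0]
    - [0,0,0,0.051,0.157,0.0365,0.0]
    - [0,0,0,0.051,0.157,0.0365,0.0]
    - [0,0,0,0.051,0.157,0.0365,0.0]
    - [0,0,0,0.051,0.157,0.0365,0.0]

```text
t: 26.42
position: [507.1, 367.0, 100.8]
orientation: [[0.894, 0.003, -0.448], [0.448, -0.0, 0.894], [0.002, -1.0, -0.001]]
contact_force: [0.2, 0.4, 0.2]
gripper_width: -0.3
```

```bash
python3 w.py 15;  python3 -c "
from h import *
go((506.6,366.8,13),26.7)"
```

```text
t 26.43 pos [507.1 367.  100.8] F [0.2 0.4 0.2] w -0.3
red [276.1 229.4] [526.2 341.9] len 76.5 17.2 ang 26.85
turn [ 0.07 -0.1   0.12] shift [-0.0006  0.0877  0.0001] t 26.48 pos [507.  367.  100.7]
```

View pics/w_15.png

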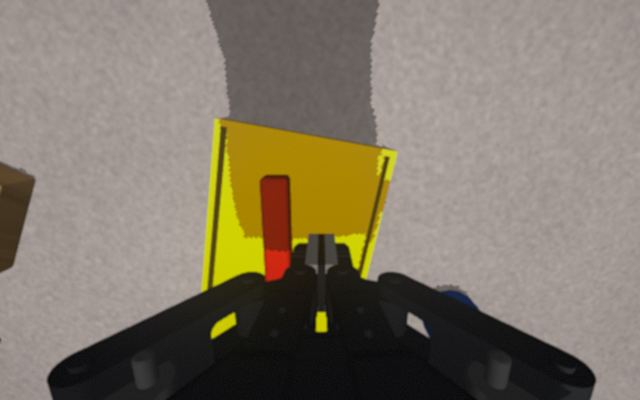

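The closed fingers at (321,270) are left of the handle and clear of the tray wall. Descending.

Request:
send_rows:
  plan:
    - [0,0,0,0,0.03,0,0.0]
    - [0,0,0,0,0.06,0,0.0]
    - [0,0,0,0,0.083,0,0.0]
    - [0,0,0,0,0.087,0,0.0]
    - [0,0,0,0,0.087,0,0.0]

```text
t: 27.1
position: [507.6, 367.1, 14.6]
orientation: [[0.894, 0.003, -0.448], [0.448, 0.0, 0.894], [0.003, -1.0, -0.001]]
contact_force: [0.7, -0.3, -0.9]
gripper_width: 0.1
```

Request:
send_rows:
  plan:
    - [0,0,0,0,0,-0.003,0.0]
    - [0,0,0,0,0,-0.006,0.0]
    - [0,0,0,0,0,-0.008,0.0]
    - [0,0,0,0,0,-0.01,0.0]

```text
t: 27.6
position: [512.2, 358.1, 14.8]
orientation: [[0.894, 0.003, -0.448], [0.448, 0.0, 0.894], [0.003, -1.0, -0.001]]
contact_force: [-0.1, -0.2, -0.4]
gripper_width: -0.3
```

```bash
python3 w.py 16
```

```text
t 27.6 pos [512.2 358.1  14.8] F [-0.1 -0.2 -0.4] w -0.3
red [268.7 246.1] [502.5 331.3] len 29.2 16.4 ang 27.23
```

View pics/w_16.png

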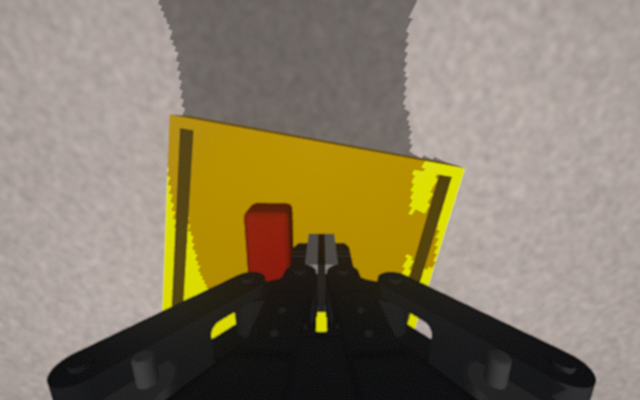

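The fingers are about to touch the handle at (293,250). Pushing on.

Request:
send_rows:
  plan:
    - [0,0,0,0,0,-0.002,0.0]
    - [0,0,0,0,0,-0.004,0.0]
    - [0,0,0,0,0,-0.006,0.0]
    - [0,0,0,0,0,-0.008,0.0]

```text
t: 28.15
position: [515.8, 350.6, 14.7]
orientation: [[0.894, 0.003, -0.448], [0.448, 0.0, 0.894], [0.003, -1.0, -0.001]]
contact_force: [-0.4, -0.3, 0.5]
gripper_width: 0.2
```

Request:
send_rows:
  plan:
    - [0,0,0,0,0,-0.001,0.0]
    - [0,0,0,0,0,-0.002,0.0]

```text
t: 28.4
position: [516.7, 348.8, 14.7]
orientation: [[0.894, 0.003, -0.448], [0.448, 0.0, 0.894], [0.003, -1.0, -0.001]]
contact_force: [-1.6, 1.2, 0.3]
gripper_width: 0.2
```

Request:
send_rows:
  plan:
    - [0,0,0,0,0,-0.001,0.0]
    - [0,0,0,0,0,-0.002,0.0]

```text
t: 28.65
position: [517.7, 346.9, 14.7]
orientation: [[0.894, 0.003, -0.448], [0.448, 0.0, 0.894], [0.003, -1.0, -0.001]]
contact_force: [-0.1, -0.3, 0.8]
gripper_width: 0.2
```

```bash
python3 w.py 17
```

```text
t 28.65 pos [517.7 346.9  14.7] F [-0.1 -0.3  0.8] w 0.2
red [269.2 245.7] [507.7 320.3] len 28.5 16.7 ang 35.48
```

View pics/w_17.png

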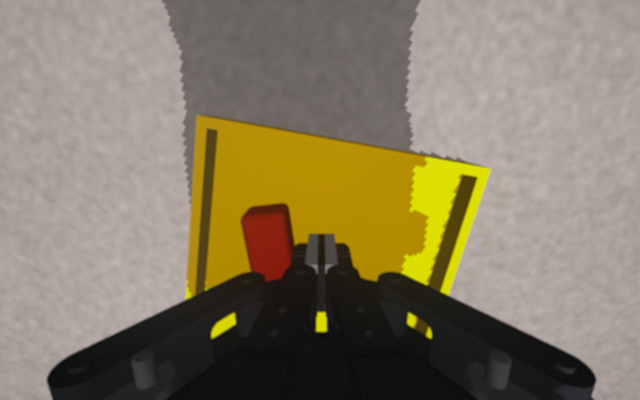

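The handle has turned to about 33°. Backing off, rising, and measuring.

Request:
send_rows:
  plan:
    - [0,0,0,0,0,0.008,0.0]
    - [0,0,0,0,-0.02,0.01,0.0]
    - [0,0,0,-0.01,-0.07,0.01,0.0]
    - [0,0,0,-0.03,-0.13,0.0,0.0]
    - [0,0,0,-0.04,-0.19,-0.01,0.0]
    - [0,0,0,-0.04,-0.24,-0.02,0.0]
    - [0,0,0,-0.04,-0.245,-0.02,0.0]
    - [0,0,0,-0.04,-0.245,-0.02,0.0]

```text
t: 29.7
position: [490.0, 311.3, 259.2]
orientation: [[0.894, 0.003, -0.448], [0.448, 0.0, 0.894], [0.003, -1.0, -0.001]]
contact_force: [0.6, 0.1, 0.1]
gripper_width: -0.1
```

```bash
python3 w.py 18
python3 - <<'E'
from h import *
d=np.load("w_18.npz");cam=(d["K"],d["R"],d["t"]);img=d["img"]
cv2.imwrite("pics/c18.png",cv2.resize(img[155:345,240:400,::-1],None,fx=3.1,fy=3.1,interpolation=cv2.INTER_CUBIC))
E
```

```text
t 29.7 pos [490.  311.3 259.2] F [0.6 0.1 0.1] w -0.1
red [317.8 209.6] [528.5 325.9] len 64.3 16.4 ang 34.28
red [48.4 85.8] [533.5 -10. ] len 94.7 31.8 ang 0.38
```

View pics/c18.png

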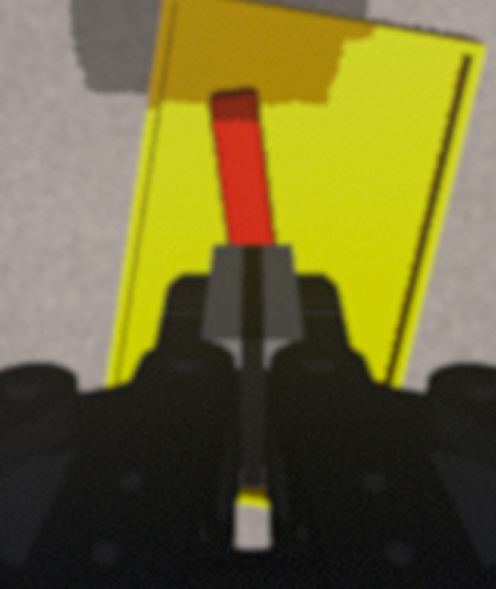

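The closed fingers hide the frame. I'll open them, draw back and look again.

Request:
send_rows:
  plan:
    - [0,0,0,-0.02,0,0,0.08]
    - [0,0,0,-0.05,-0.02,0,0.08]
    - [0,0,0,-0.08,-0.04,0,0.08]
    - [0,0,0,-0.09,-0.04,0,0.08]
    - [0,0,0,-0.09,-0.04,0,0.08]

```text
t: 30.38
position: [408.8, 271.0, 297.2]
orientation: [[0.894, 0.001, -0.448], [0.448, -0.001, 0.894], [0.0, -1.0, -0.001]]
contact_force: [0.1, -0.1, -0.5]
gripper_width: 79.9
```

```bash
python3 w.py 19
python3 - <<'E'
from h import *
d=np.load("w_19.npz");cam=(d["K"],d["R"],d["t"]);img=d["img"]
cv2.imwrite("pics/c19.png",img[150:400,200:440,::-1].repeat(2,0).repeat(2,1))
for n in("top","scene"):
    f=ctrl.grab_frame(n);cv2.imwrite(f"pics/{n}19.png",f["image"][:,:,::-1])
E
```

```text
t 30.38 pos [408.8 271.  297.2] F [ 0.1 -0.1 -0.5] w 79.9
red [319.  264.4] [532.3 329.3] len 87.6 16.5 ang 33.84
red [ 90.  161.1] [533.  -11.9] len 94.7 28.7 ang 0.03
red [  4.1 121.1] [ 531.7 -124.5] len 95.9 28.4 ang -2.95
```

View pics/c19.png

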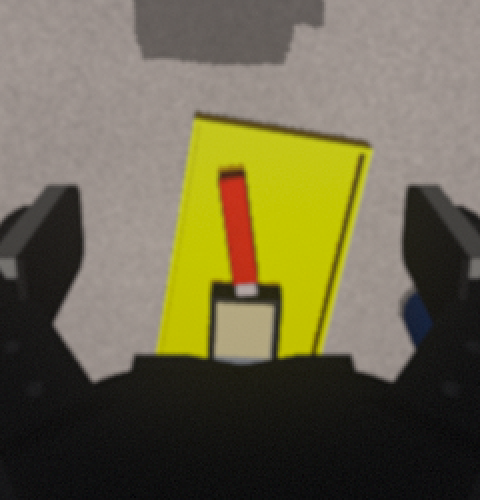

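View pics/top19.png

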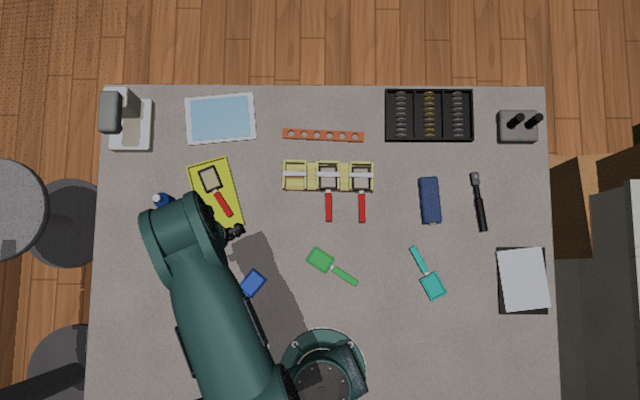

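View pics/scene19.png

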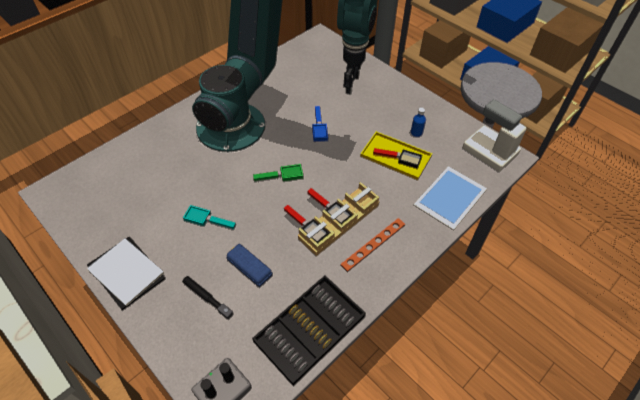

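The views show the magnifier flat in the tray with its handle turned aside, the other two in their bays, and everything else in place. Checking the deflection numerically.

Run:
```python
from h import *
d=np.load("w_19.npz");cam=(d["K"],d["R"],d["t"]);img=d["img"]
hsv=cv2.cvtColor(img,cv2.COLOR_RGB2HSV)
m=cv2.inRange(hsv,(0,0,120),(180,110,255)); m[:,304:][:,36:]=0;m[:,:304]=0;m[:298]=0;m[332:]=0
c=max(cv2.findContours(m,0,1)[0],key=cv2.contourArea)
w=onplane(cam,c[:,0],20)[:,:2].astype(np.float32); print("glass",cv2.boundingRect(c),cv2.minAreaRect(w))
c=max([c for c in blobs(img,(0,150,60),(6,255,255),150) if 250<cv2.boundingRect(c)[0]<400],key=cv2.contourArea)
print("handle",cv2.minAreaRect(onplane(cam,c[:,0],29)[:,:2].astype(np.float32)))
# top view
d=ctrl.grab_frame("top");cam=P(d);img=d["image"]
cs=[c for c in blobs(img,(0,120,60),(6,255,255),15)]
for c in cs: print("top red",cv2.minAreaRect(onplane(cam,c[:,0],29)[:,:2].astype(np.float32)))
cv2.imwrite("pics/t20.png",cv2.resize(img[150:240,180:260,::-1],None,fx=6.5,fy=6.5,interpolation=cv2.INTER_CUBIC))
hsv=cv2.cvtColor(img,cv2.COLOR_RGB2HSV);m=cv2.inRange(hsv,(0,0,110),(180,110,255))[165:195,197:225]
c=max(cv2.findContours(m,0,1)[0],key=cv2.contourArea)+np.array([197,165])
print("top glass",cv2.boundingRect(c),cv2.minAreaRect(onplane(cam,c[:,0],20)[:,:2].astype(np.float32)))
```

```text
glass (307, 301, 30, 30) ((632.756103515625, 383.486328125), (56.45671463012695, 47.86070251464844), 23.543527603149414)
handle ((545.4222412109375, 335.5396423339844), (94.00426483154297, 17.672792434692383), 33.24861145019531)
top red ((536.9222412109375, -130.35508728027344), (20.111045837402344, 90.99786376953125), 89.87203979492188)
top red ((539.6425170898438, -20.101295471191406), (90.91693878173828, 20.10093116760254), 0.3561355471611023)
top red ((546.74951171875, 330.90966796875), (93.47547912597656, 20.027250289916992), 33.2415657043457)
top glass (201, 168, 19, 22) ((633.453125, 380.5823974609375), (65.4669189453125, 46.637115478515625), 23.401264190673828)
```

View pics/t20.png

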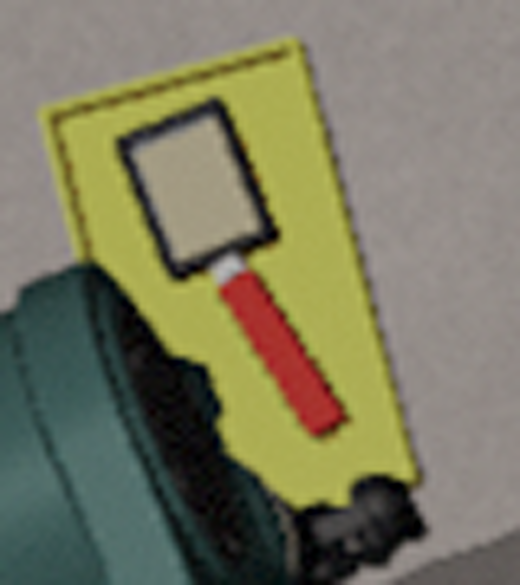

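The handle is at 33.2° and the frame at 23.5° in both views. That is 9.7° of deflection, the full 0.17 rad. Everything is in place and the robot touches nothing.

```bash
python3 -c "
from bench import ctrl
print(ctrl.sign_off())"
```

```text
the job is handed in; nothing more can be done
None
```

The loose magnifier was the one in the left bay. It now lies flat in the yellow repair tray with its handle pushed fully to the right (seen from the robot), and the job is handed in. It took about 30.5 s of the 64 s allowed.

- **Finding it:** I rocked all three handles first left, then right, until they stopped. The left one gave about 27 mm in total. The middle and right ones gave about 9 mm, which is only their play in the bays.
- **Moving it:** I drew it about 98 mm straight out before lifting. I let go only after the wrist force showed it had touched the tray floor.
- **Correction:** After I let go, the handle was only about 5° off the frame, because the frame had turned during the carry. I pushed the handle further over with the closed fingers.
- **Last checks:** The wrist and top views agree that the handle is at 33.2° and the frame at about 23.5°, so it sits at its full 0.17 rad limit. The pictures show the two sound magnifiers in their bays and nothing else disturbed. The gripper was clear of everything, and the highest wrist force I read was about 17 N.
- **Disagreement:** The free-end heights I triangulated (40–42 mm) could not be matched exactly to the top edge (54 mm) or the underside (34 mm). The grasp and the set-down height matched the heights given in the task.

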